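# Zero and set the depth dial of a card creaser

## Robot

A 6-joint arm with a two-finger parallel gripper is mounted at the origin on the work surface. World frame = base frame: x ahead of the robot, y to its left, z up, the work surface at z = 0. Lengths are in m, angles in degrees, forces in N, time in s.
With the tool pointing down it reaches from about 0.3 to 0.75 m from the base axis. Payload 8.5 kg.
Tool frame: the origin (TCP) lies midway between the tips of the shut fingers; the grasp point (between the pads) lies env.tcp_to_grasp behind it (env.tcp_to_grasp is the distance from the TCP to the grasp point, in m); z points along the fingers, y is the line along which they close (so a half turn about z gives the same grasp; the last joint's range is limited). The gripper opens to 85 mm and grips with 20 to 120 N. Pads are 22 mm wide; open, the fingers measure 114 mm over their backs; the gripper's body (76 mm by 85 mm) begins 54 mm behind the grasp point. The pads swing forward as they close: fully open they stand 13 mm farther back than shut.
Start: joints at [61.576, 21.807, 74.336, -0, 83.858, -12.336], TCP at [0.152, 0.528, 0.231] pointing down, gripper open.
Joint ranges: [-178.18, 178.18], [-50.72, 133.34], [12.68, 142.11], [-81.47, 261.47], [9.98, 163.14], [-165.26, 165.26]. Speed limits (degrees/s): [136.94, 136.94, 180, 180, 180, 180].

## Interface

Orientations are given as a 3x3 rotation matrix whose columns are the frame's x, y, z axes.
In Python, from rig import observe, optics, job, env gives the robot as it stands. The module is installed in compiled form; this text tells all that it offers.
- The arm moves only by the shell command python3 -m jog 'ROWS' [FORCE]. ROWS is JSON, a list of rows, each a list of 7 numbers: the turn, a rotation vector about the tool's x, y, z in rad, then the shift along the tool's x, y, z in m, then the opening in per cent of the stroke, from 0 (shut) to 100 (fully open). A call has 1 to 10 rows; each row shifts and turns the commanded pose from where the row before left it, along the tool's axes as they then stand; what a row does not reach is not made up. A row lasts 1/8 s, in which the tool goes at most 62.5 mm and 10.7 degrees, less where a joint would pass 70% of its speed; a pose out of reach is approached as far as the arm can. A call is refused whole if a number of a shift passes 0.0625 or a number of a turn 0.188, either way. A call with a gripper value outside its range is refused whole. The fingers move at their own pace and stop on an object; FORCE is the grip in N (left out, the last holds). Time passes only in rows, so rows that do not move let the fingers close. It gives the time, the measured TCP pose, the force, the opening and the grip force at its end, in the units of the state.
- observe(): the state, without advancing time (a new reading comes with each control period).
- optics.get_image(name): name is "scene" or "top" or "wrist"; returns a dict with "pixels" (384x512x3 uint8, red, green, blue), "mtx" (3x3 intrinsics, pixels), "dist_coeffs" ([k1, k2, p1, p2, k3] as OpenCV has them; the pictures are not rectified), "rvec" (rotation vector, rad) and "tvec" (3), from world to camera coordinates, as OpenCV has them. Camera axes: x right, y down, z forward; pixel columns grow to the right and rows downward; lengths in m; the calibration is good to about 2 mm. A picture is of the moment at which its call begins. There is no depth.
- job.close_job(): hands the job in; it is judged then, once.
The state is a dict: "time_s": time; "q": joint angles; "qvel": joint speeds; "joint_efforts": joint torques, N m; "position": TCP position; "tool_rot": TCP orientation; "ft_force": force on the tool from outside, world axes, zero at the start; "wrist_torque": the same for the moment, N m; "grip_width": finger opening in m; "gripper_force": force on a finger pad.
Only numpy, scipy, OpenCV 4.12 (cv2) and the standard library are available. Lean on these libraries where they do the work, as an engineer would, in place of code of your own. Each camera call takes 0.05 s, during which the arm holds its last target. There are 200 camera calls.

## Task

Set the crease depth on the green card creaser: turn the black dial anticlockwise (seen from above) back to its zero stop, easing it gently against the stop without forcing it, then turn it clockwise exactly four clicks from zero. Once it is set, swing the lock lever beside it all the way over, away from its starting side, and leave the loose things on the machine where they are.

Things in the scene. Friction and masses are not known exactly. Their poses are not given: they have to be found in the camera images.
- dial_grip (a point): Point on the vertical axis of the dial at grip height, 24 mm above the flat top of its turret. The dial is a plain round fluted black knob, 40 mm in diameter and 37 mm tall. This point does not turn with the knob, and its x and y axes mean nothing. The knob has no mark: its setting cannot be seen, only felt. It starts in a click somewhere from 1 to 3 clicks above zero, of at least 8.
- dial_top (a point): Centre of the knob's top face, 13 mm above dial_grip; does not turn with it. The dial clicks every 30 degrees, clockwise from above counting up. Leaving a click takes 0.2 to 0.25 N m; this falls to nothing over 15 degrees, then the dial drives itself on, up to 0.33 N m, into the next click, where resistance returns at once. Let go, the dial settles in the nearer click.
- turret: Round aluminium turret 92 mm in diameter and 50 mm high that carries the dial; origin at the centre of its underside on the machine's deck. The zero stop inside is first touched 3 degrees anticlockwise past click zero, and its push then adds to the dial's own torque; let go there, the dial returns to click zero. The turret's yaw says nothing of the setting.
- stop_pin: The spring-buffered pin of the zero stop, hidden inside the turret 25 mm from the dial's axis, 30 mm below the turret's top; origin at its centre. A lug of the dial runs against it: 8 N per mm, so 5 N (0.125 N m on the dial) for each 0.025 rad past first touch. More than 24 N (0.6 N m) is forcing it. Its place says nothing of the setting.
- bar (a joint): Shift of the long steel setting bar under the cross beam, which the dial moves, in m: 0 at click zero, 0.00005 (0.05 mm) more for each click clockwise. Far finer than the measurement noise (about 0.5 mm), so not readable in practice.
- lock (a joint): Lock lever, rad: 0 at the start, leaning 0.5 rad from upright towards the -x side of lock_pivot; 1.0 fully over, leaning 0.5 rad to its +x side. Stiff (0.12 N m), stays where it is left, stops at both ends.
- lock_pivot (a point): Pivot of the lock lever, 22 mm above the deck of the machine, in the middle of a dark steel block 70 x 50 x 25 mm; does not move with the lever. x: direction in which the lever is thrown, y: its hinge axis, z up. The pivot hub (26 mm diameter, 30 mm along y) stands 10 mm over the block.
- lock_tip (a point): Centre of the black ball (26 mm diameter) at the end of the lock lever, 65 mm from the pivot on a 10 mm rod; turns with the lever.
- machine: Green creaser fixed to the bench: deck 250 (x) x 420 (y) mm, origin under its centre at bench height, front (operator's side) towards -x. Deck top 40 mm above the bench; turret top 90 mm above the bench. A cross beam along y, 40 mm wide, stands 75 mm behind the centre (+x), its top 136 mm above the bench. The dial turret stands at the +y end, the lock lever at the -y end of the deck.
- tape_small: Small roll of clear tape, 60 mm across and 24 mm high, lying flat on the deck between dial and lever; origin under its centre. Bystander.
- weight: Brass knobbed weight, 42 mm across and 52 mm high, standing on the deck near the beam; origin under its centre. Bystander.
- block: Small wooden block 50 x 22 x 18 mm on the deck's -y end, behind the lock lever; origin under its centre. Bystander.

How it is judged (in metres and radians):
On the way, in this order (a step that is already met when the one before it is completed fails the run):
1. the dial is turned back to its zero stop (value of joint bar below 5e-06 m), for 0.1 s.
2. the dial is turned up to click four (value of joint bar between 0.0001875 and 0.0002125 m), for 0.3 s.
3. the lock lever is thrown fully over (value of joint lock above 0.9 rad), for 0.1 s.
At the end, for the whole second after the job is handed in: the dial rests in the fourth click from zero (within a quarter of a click) and the lock lever is fully over (at least 0.9 of 1.0 rad) (all of step 2 and value of joint lock above 0.9 rad); the robot touches nothing.
It fails at once if the zero stop is forced (more than 24 N on the stop pin) (contact force between stop_pin and anything else above 24 N).
It fails at once if a loose thing on the machine is pushed more than 25 mm (distance of any of tape_small, weight, block from where it was at the start of the episode above 0.025 m).
It also fails if it takes over 72 s, if anything falls off the work surface, if the arm or the gripper's body presses on something with over 40 N, if the wrist force passes 120 N, or if a joint passes its speed limit or range.

## Working session

There is one attempt and no reset: what is moved stays moved. The work goes in short steps, Python scripts to look and compute and a shell command to move; the robot and the scene stay as the last step left them, time stands still between calls to the robot, and variables do not carry over. Pictures are saved under pics/ and viewed, at most 10 in all, crops included, and the job is handed in when it is done.

```bash
mkdir -p pics; python3 - <<'E'
from rig import observe, optics, env
import cv2,numpy as np
s=observe(); print(s); print(env.tcp_to_grasp)
ims=[]
for n in("scene","top","wrist"):
    d=optics.get_image(n); np.savez(f'{n}0.npz',**{k:np.array(v) for k,v in d.items()}); 
    cv2.imwrite(f'pics/{n}0.png',d['pixels'][...,::-1])
E
```

```text
{'time_s': 0.0, 'q': array([ 6.15756889e+01,  2.18408733e+01,  7.43863061e+01, -6.73522790e-04,
        8.38575142e+01, -1.23356896e+01]), 'qvel': array([-0.10386938, -0.088057  ,  0.08868422, -0.02373169, -0.02239458,
        0.04653976]), 'joint_efforts': array([ 5.57168623e-04, -4.48465490e+01, -2.31280750e+01, -1.47937794e-04,
        4.70163432e-03,  8.93474606e-06]), 'position': array([0.15227559, 0.52818618, 0.23070374]), 'tool_rot': array([[-9.60834453e-01,  2.77122126e-01, -6.93331453e-04],
       [ 2.77122826e-01,  9.60833614e-01, -1.30554440e-03],
       [ 3.04380927e-04, -1.44655001e-03, -9.99998907e-01]]), 'ft_force': array([ 1.1181466 , -0.56232943,  0.55748599]), 'wrist_torque': array([-0.01273202,  0.01907762, -0.00869697]), 'gripper_force': 0.0, 'grip_width': 0.08533609713009976}
0.0187
```

View pics/top0.png

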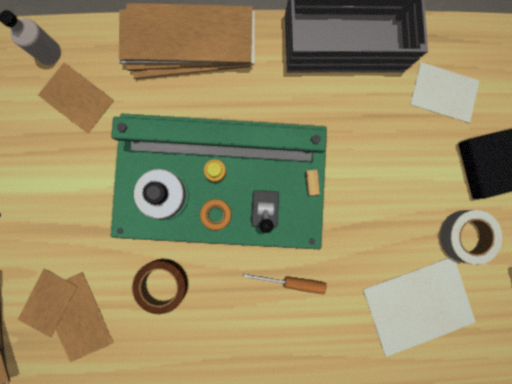

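View pics/scene0.png

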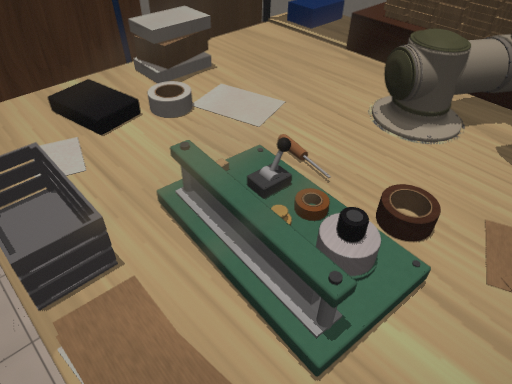

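The top view shows the turret at about (158,194), the black knob at (155,193), the lever ball at (265,226), its block at (265,208), the tape at (215,214), the weight at (215,171) and the wood block at (313,182).

```bash
cat > h.py <<'E'
import numpy as np,cv2
def ray(d,u,v,z):
    R,_=cv2.Rodrigues(np.array(d['rvec'],float)); t=np.array(d['tvec'],float).ravel()
    p=cv2.undistortPoints(np.array([[[u,v]]],float),np.array(d['mtx'],float),np.array(d['dist_coeffs'],float)).ravel()
    c=-R.T@t; w=R.T@np.array([p[0],p[1],1]); return c+w*(z-c[2])/w[2]
def blobs(m,amin=20):
    n,l,s,c=cv2.connectedComponentsWithStats(m.astype(np.uint8))
    return [(s[i],c[i],l==i) for i in range(1,n) if s[i][4]>=amin]
E
python3 - <<'E'
from h import *
d=np.load('top0.npz'); im=d['pixels'].astype(int); hsv=cv2.cvtColor(d['pixels'],cv2.COLOR_RGB2HSV)
print('cam',ray(d,256,192,0), ray(d,256,192,1)-ray(d,256,192,0), -cv2.Rodrigues(d['rvec'])[0].T@d['tvec'].ravel())
win=np.zeros(im.shape[:2],bool); win[110:252,105:330]=1
dark=(im.max(2)<45)&win
for s,c,_ in blobs(dark): print('dark',s,c, ray(d,*c,.127)[:2], ray(d,*c,.119)[:2])
light=(hsv[...,1]<40)&(im.min(2)>120)&win
for s,c,m in blobs(light,100):
    h=cv2.convexHull(np.argwhere(m)[:,::-1].astype(np.int32)); e=cv2.minEnclosingCircle(h); print('light',s,e,ray(d,*e[0],.09)[:2], ray(d,e[0][0]+e[1],e[0][1],.09)[:2])
g=(hsv[...,0]>60)&(hsv[...,0]<95)&(hsv[...,1]>100)&win
for s,c,m in blobs(g,500):
    r=cv2.minAreaRect(np.argwhere(m)[:,::-1].astype(np.float32)); print('green',s,r,[ray(d,*p,.04)[:2].round(3) for p in cv2.boxPoints(r)])
for n,p,z in[('tape',(215,214),.064),('weight',(215,171),.092),('block',(313,182),.058),('hub',(265,208),.065)]: print(n,ray(d,*p,z)[:2])
E
```

```text
cam [ 0.54798883 -0.01968308  0.        ] [-0.05621317  0.03803071  1.        ] [0.5027877  0.0108975  0.80410206]
dark [144 183  23  21 164] [157.22560976 193.94512195] [0.5416674  0.15850907] [0.54212676 0.1602531 ]
dark [258 219  16  14 155] [265.62580645 225.20645161] [ 0.48207308 -0.03021652] [ 0.48182834 -0.03070228]
light [153 145  49   6 151] ((177.0, 149.0), 24.000099182128906) [0.62672714 0.12881775] [0.62568365 0.08416166]
light [ 134  169   49   50 1411] ((157.82432556152344, 193.31080627441406), 24.703041076660156) [0.5449397  0.16545208] [0.54382075 0.11977912]
light [258 203  16  11 150] ((265.5, 208.0), 8.500100135803223) [ 0.51278169 -0.03310517] [ 0.51237346 -0.04890562]
green [  112   115   214   133 17975] ((216.53033447265625, 180.9639892578125), (213.16819763183594, 122.61504364013672), 3.2397005558013916) [array([0.466, 0.279]), array([0.71 , 0.264]), array([ 0.677, -0.164]), array([ 0.431, -0.141])]
tape [0.5041328  0.06238672]
weight [0.58363399 0.05878337]
block [ 0.56159585 -0.12949384]
hub [ 0.51315635 -0.03368455]
```

```bash
python3 - <<'E'
import cv2
a=cv2.imread('pics/top0.png')[105:255,100:335]; a=cv2.resize(a,None,fx=2.5,fy=2.5,interpolation=cv2.INTER_CUBIC)
cv2.imwrite('pics/c0.png',a)
E
```

```text
(no output)
```

View pics/c0.png

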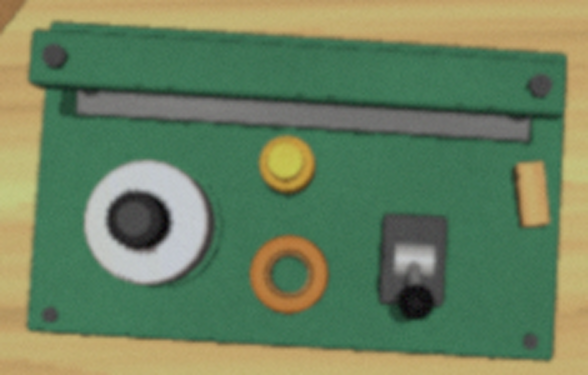

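The crop confirms the layout: the knob stands at the turret's centre (crop 138,220), and the lever ball leans to the machine's front (crop 415,300). The deck is yawed about -4.8°. I'll move above the dial, around (0.545, 0.165).

```bash
python3 -m jog '[[0,0,0,-0.053,-0.027,0,100],[0,0,0,-0.053,-0.027,0,100],[0,0,0,-0.053,-0.027,0,100],[0,0,0,-0.053,-0.027,0,100],[0,0,0,-0.053,-0.027,0,100],[0,0,0,-0.053,-0.027,0,100],[0,0,0,-0.053,-0.027,0,100],[0,0,0,-0.053,-0.027,0,100],[0,0,0,-0.053,-0.026,0,100],[0,0,0,0,0,0,100]]' 60
python3 - <<'E'
from rig import observe, optics
import cv2,numpy as np
s=observe(); print(s['position'],s['q'],s['tool_rot'])
d=optics.get_image('wrist'); np.savez('w1.npz',**{k:np.array(v) for k,v in d.items()}); cv2.imwrite('pics/w1.png',d['pixels'][...,::-1])
E
```

```text
time_s: 1.4
position: [0.5458, 0.1609, 0.2302]
tool_rot: [[-0.96, 0.281, -0.001], [0.281, 0.96, -0.001], [0.001, -0.001, -1.0]]
ft_force: [-0.5, -0.1, 0.1]
grip_width: 0.0852
gripper_force: 0.0
[0.54579958 0.16090532 0.23022156] [ 4.52068327e+00  2.38047779e+01  7.12967375e+01 -2.56036983e-02
  8.49547249e+01 -6.91334396e+01] [[-9.59591015e-01  2.81396861e-01 -9.43431892e-04]
 [ 2.81397419e-01  9.59591174e-01 -5.21118994e-04]
 [ 7.58667667e-04 -7.65540405e-04 -9.99999419e-01]]
```

View pics/w1.png

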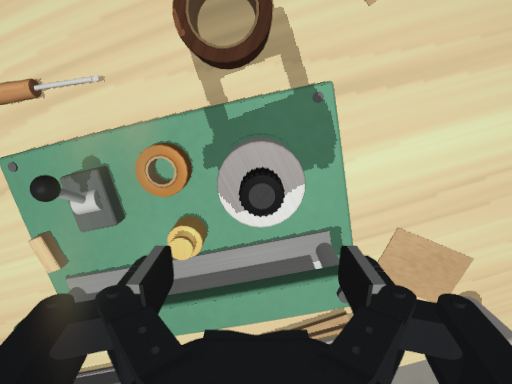

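The wrist view shows the knob top at about (262,193), the turret disc at (261,183), the lever ball at (45,188) and the lever hub at (88,203).

```bash
python3 - <<'E'
from h import *
d=np.load('w1.npz'); im=d['pixels'].astype(int); hsv=cv2.cvtColor(d['pixels'],cv2.COLOR_RGB2HSV)
print(-cv2.Rodrigues(d['rvec'])[0].T@d['tvec'].ravel())
win=np.zeros(im.shape[:2],bool); win[130:232,210:312]=1
for nm,m in(('turret',(hsv[...,1]<40)&(im.min(2)>90)&win),('knob',(im.max(2)<70)&win)):
    for s,c,mm in blobs(m,150):
        e=cv2.minEnclosingCircle(cv2.convexHull(np.argwhere(mm)[:,::-1].astype(np.int32))); el=cv2.fitEllipse(cv2.convexHull(np.argwhere(mm)[:,::-1].astype(np.int32)))
        print(nm,s,e,el,ray(d,*el[0],.09)[:2],ray(d,*el[0],.127)[:2])
print('ball',ray(d,45,188,.119),'knobtop',ray(d,262,194,.127))
for p in [(2,158),(333,82)]: print(ray(d,*p,.04))
E
```

```text
[0.4762322  0.18132823 0.37269202]
turret [ 217  138   88   90 4347] ((260.5, 182.5), 44.52537155151367) ((260.6202697753906, 182.82467651367188), (87.72783660888672, 88.46470642089844), 0.9493460059165955) [0.5427591  0.16686819] [0.53405176 0.16876078]
knob [ 239  167   45   50 1693] ((261.0, 191.5), 24.520498275756836) ((260.9302978515625, 191.81521606445312), (44.85346603393555, 48.77660369873047), 175.8423309326172) [0.55199566 0.16453899] [0.5420794  0.16673644]
ball [ 0.48215853 -0.03108492  0.119     ] knobtop [0.54430364 0.16709567 0.127     ]
[ 0.43245419 -0.13508068  0.04      ]
[0.46690197 0.27282723 0.04      ]
```

```bash
python3 -m jog '[[0,0,0,0.0035,0.0048,0,100],[0,0,0.187,0,0,0,100],[0,0,0.187,0,0,0,100],[0,0,0.187,0,0,0,100],[0,0,0.187,0,0,0,100],[0,0,0.187,0,0,0,100],[0,0,0.187,0,0,0,100],[0,0,0.187,0,0,0,100],[0,0,0,0,0,0.04,100],[0,0,0,0,0,0,100]]'
python3 - <<'E'
from rig import observe
s=observe(); print(s['position'],s['q'],s['tool_rot'],s['wrist_torque'])
E
```

```text
time_s: 2.7
position: [0.5395, 0.1706, 0.1896]
tool_rot: [[0.017, 1.0, -0.005], [1.0, -0.017, -0.0], [-0.0, -0.005, -1.0]]
ft_force: [0.2, 0.3, 0.5]
grip_width: 0.0854
gripper_force: 0.0
[0.53947299 0.17055212 0.18963601] [5.55471537e+00 2.53811460e+01 7.56508799e+01 7.30741033e-03
 7.92751137e+01 6.51776695e+00] [[ 1.68304016e-02  9.99844059e-01 -5.34752804e-03]
 [ 9.99858242e-01 -1.68327485e-02 -3.94161156e-04]
 [-4.84113285e-04 -5.34013609e-03 -9.99985624e-01]] [ 0.02667349  0.0126326  -0.03371485]
```

```bash
python3 -m jog '[[-0.005,0,0,-0.004,0.0043,0,100],[0,0,0,0,0,0,100],[0,0,0,0,0,0,100]]'
python3 - <<'E'
from rig import observe
s=observe(); print(s['position'],s['q'],s['tool_rot'][:,2],s['wrist_torque'])
E
```

```text
time_s: 3.08
position: [0.5461, 0.1653, 0.1922]
tool_rot: [[0.019, 1.0, 0.006], [1.0, -0.019, 0.0], [0.0, 0.006, -1.0]]
ft_force: [-0.2, -0.3, 0.3]
grip_width: 0.0857
gripper_force: 0.0
[0.54609805 0.16526701 0.19217667] [ 4.96685808e+00  2.54366052e+01  7.51089411e+01 -3.04717425e-02
  7.90893102e+01  6.06357537e+00] [ 6.39421947e-03  3.15080981e-05 -9.99979556e-01] [-0.00942211  0.01442464  0.0112242 ]
```

```bash
python3 -m jog '[[0,0,0,0,0,0,100],[0,0,0,0,0,0,100],[0,0,0,0,0,0,100]]'
python3 - <<'E'
from rig import observe
s=observe(); print(s['position'],s['q'],s['tool_rot'][:,2],s['wrist_torque'])
E
```

```text
time_s: 3.45
position: [0.5459, 0.1652, 0.1913]
tool_rot: [[0.019, 1.0, 0.005], [1.0, -0.019, -0.0], [0.0, 0.005, -1.0]]
ft_force: [-0.0, -0.0, 0.0]
grip_width: 0.0852
gripper_force: 0.0
[0.54585638 0.16524296 0.19133839] [ 4.96580257e+00  2.54887217e+01  7.51669203e+01 -2.88316807e-02
  7.90609982e+01  6.06037402e+00] [ 4.96976807e-03 -6.41161974e-05 -9.99987649e-01] [-0.01981471  0.01565034 -0.00896322]
```

```bash
python3 -m jog '[[0.005,0,0,0.0013,-0.002,0,100],[0,0,0,0,0,0.024,100],[0,0,0,0,0,0.024,100],[0,0,0,0,0,0.024,100],[0,0,0,0,0,0.023,100],[0,0,0,0,0,0,100],[0,0,0,0,0,0,100],[0,0,0,0,0,0,100]]'
python3 - <<'E'
from rig import observe
s=observe(); print(s['position'],s['q'],s['tool_rot'][:,2],s['wrist_torque'],s['ft_force'])
E
```

```text
time_s: 4.45
position: [0.5443, 0.1667, 0.0974]
tool_rot: [[0.019, 1.0, 0.002], [1.0, -0.019, 0.0], [0.0, 0.002, -1.0]]
ft_force: [-0.3, 0.3, 0.1]
grip_width: 0.085
gripper_force: 0.0
[0.54434582 0.16665708 0.09737028] [ 5.11134765e+00  3.10293431e+01  8.27027055e+01 -5.50827808e-04
  6.61602363e+01  6.19716776e+00] [ 1.87328805e-03  1.58731864e-04 -9.99998233e-01] [ 0.02501844 -0.00497856 -0.03275566] [-0.26967092  0.25918181  0.05444843]
```

```bash
python3 -m jog '[[0,0,0,0,0,0,0],[0,0,0,0,0,0,0],[0,0,0,0,0,0,0],[0,0,0,0,0,0,0],[0,0,0,0,0,0,0],[0,0,0,0,0,0,0],[0,0,0,0,0,0,0],[0,0,0,0,0,0,0]]' 60
python3 - <<'E'
from rig import observe,optics
import cv2
s=observe(); print(s['position'],s['q'],s['tool_rot'][:,2],s['wrist_torque'],s['ft_force'])
E
```

```text
time_s: 5.45
position: [0.5457, 0.1666, 0.0974]
tool_rot: [[0.019, 1.0, 0.005], [1.0, -0.019, 0.0], [0.0, 0.005, -1.0]]
ft_force: [5.8, 0.4, 3.3]
grip_width: 0.0387
gripper_force: 60.5
[0.54574344 0.16656934 0.09738172] [ 5.09192479e+00  3.10729648e+01  8.26141169e+01 -6.05914594e-03
  6.60251000e+01  6.19256772e+00] [ 5.01211082e-03  3.49595973e-04 -9.99987378e-01] [ 0.01940392 -0.73012176  0.02044236] [5.82003832 0.37551709 3.30278692]
```

```bash
cat > o.py <<'E'
from rig import observe
import numpy as np
s=observe(); R=s['tool_rot']; print('t%.2f yaw %.2f Tz %.3f T %s F %s q6 %.1f p %s w %.4f'%(s['time_s'],np.degrees(np.arctan2(R[1,1],R[0,1])),s['wrist_torque'][2],s['wrist_torque'][:2].round(2),s['ft_force'].round(1),s['q'][5],s['position'].round(4),s['grip_width']))
E
python3 -m jog '[[0,0,0,0,0.0014,0,0],[0,0,0,0,0,0,0],[0,0,0,0,0,0,0]]' >/dev/null; python3 o.py
python3 -m jog '[[0,0,-0.105,0,0,0,0],[0,0,0,0,0,0,0],[0,0,0,0,0,0,0]]' >/dev/null; python3 o.py
python3 -m jog '[[0,0,-0.105,0,0,0,0],[0,0,0,0,0,0,0],[0,0,0,0,0,0,0]]' >/dev/null; python3 o.py
python3 -m jog '[[0,0,-0.105,0,0,0,0],[0,0,0,0,0,0,0],[0,0,0,0,0,0,0]]' >/dev/null; python3 o.py
python3 -m jog '[[0,0,-0.105,0,0,0,0],[0,0,0,0,0,0,0],[0,0,0,0,0,0,0]]' >/dev/null; python3 o.py
```

```text
t5.83 yaw -1.09 Tz 0.034 T [0.   0.06] F [1.  0.2 7.5] q6 6.2 p [0.5458 0.1666 0.0974] w 0.0383
t6.20 yaw 4.91 Tz -0.117 T [-0.11  0.13] F [-0. -0.  8.] q6 0.2 p [0.5458 0.1665 0.0974] w 0.0386
t6.58 yaw 10.94 Tz -0.077 T [-0.11  0.18] F [0.7 0.4 7.7] q6 -5.9 p [0.5458 0.1666 0.0974] w 0.0387
t6.95 yaw 16.98 Tz 0.172 T [-0.12  0.16] F [-0.  -1.5  6.9] q6 -11.9 p [0.5458 0.1665 0.0974] w 0.0384
t7.33 yaw 23.01 Tz 0.246 T [-0.1   0.14] F [ 1.  -0.   6.6] q6 -17.9 p [0.5458 0.1665 0.0974] w 0.0387
```

```bash

python3 -m jog '[[0,0,-0.105,0,0,0,0],[0,0,0,0,0,0,0],[0,0,0,0,0,0,0]]' >/dev/null; python3 o.py
python3 -m jog '[[0,0,-0.052,0,0,0,0],[0,0,0,0,0,0,0],[0,0,0,0,0,0,0]]' >/dev/null; python3 o.py
python3 -m jog '[[0,0,-0.04,0,0,0,0],[0,0,0,0,0,0,0],[0,0,0,0,0,0,0]]' >/dev/null; python3 o.py
```

```text
t7.70 yaw 29.00 Tz -0.028 T [-0.17  0.19] F [ 0.2 -0.5  7. ] q6 -23.9 p [0.5457 0.1665 0.0973] w 0.0384
t8.07 yaw 31.95 Tz -0.222 T [-0.17  0.16] F [0.1 0.5 8.2] q6 -26.9 p [0.5457 0.1665 0.0974] w 0.0384
t8.45 yaw 34.24 Tz -0.193 T [-0.17  0.15] F [ 0.2 -0.5  8.9] q6 -29.2 p [0.5457 0.1665 0.0974] w 0.0385
```

```bash

python3 -m jog '[[0,0,-0.02,0,0,0,0],[0,0,0,0,0,0,0],[0,0,0,0,0,0,0]]' >/dev/null; python3 o.py
python3 -m jog '[[0,0,-0.015,0,0,0,0],[0,0,0,0,0,0,0],[0,0,0,0,0,0,0]]' >/dev/null; python3 o.py
```

```text
t8.82 yaw 35.39 Tz -0.127 T [-0.2   0.16] F [-0.5 -0.7  7.6] q6 -30.3 p [0.5457 0.1665 0.0973] w 0.0389
t9.20 yaw 36.25 Tz -0.129 T [-0.21  0.16] F [-0.1 -0.6  8.3] q6 -31.2 p [0.5457 0.1665 0.0974] w 0.0383
```

```bash

python3 -m jog '[[0,0,-0.1,0,0,0,0],[0,0,0,0,0,0,0],[0,0,0,0,0,0,0]]' >/dev/null; python3 o.py
python3 -m jog '[[0,0,-0.1,0,0,0,0],[0,0,-0.1,0,0,0,0],[0,0,0,0,0,0,0],[0,0,0,0,0,0,0]]' >/dev/null; python3 o.py
python3 -m jog '[[0,0,-0.097,0,0,0,0],[0,0,0,0,0,0,0],[0,0,0,0,0,0,0]]' >/dev/null; python3 o.py
python3 -m jog '[[0,0,-0.052,0,0,0,0],[0,0,0,0,0,0,0],[0,0,0,0,0,0,0]]' >/dev/null; python3 o.py
python3 -m jog '[[0,0,-0.035,0,0,0,0],[0,0,0,0,0,0,0],[0,0,0,0,0,0,0]]' >/dev/null; python3 o.py
```

```text
t9.57 yaw 42.00 Tz 0.001 T [-0.21  0.15] F [-0.4 -0.2  8.1] q6 -36.9 p [0.5457 0.1664 0.0974] w 0.0383
t10.07 yaw 53.49 Tz 0.221 T [-0.22  0.23] F [-0.1 -1.6  7.6] q6 -48.4 p [0.5457 0.1664 0.0974] w 0.0384
t10.45 yaw 59.03 Tz 0.083 T [-0.27  0.18] F [-0.8 -1.5  9. ] q6 -53.9 p [0.5457 0.1664 0.0974] w 0.0381
t10.82 yaw 61.97 Tz -0.152 T [-0.35  0.19] F [ 0.3 -1.2  8.3] q6 -56.9 p [0.5457 0.1664 0.0974] w 0.0385
t11.20 yaw 63.98 Tz -0.250 T [-0.34  0.2 ] F [-0.8 -1.   8.4] q6 -58.9 p [0.5457 0.1664 0.0974] w 0.0386
```

```bash

python3 -m jog '[[0,0,-0.02,0,0,0,0],[0,0,0,0,0,0,0],[0,0,0,0,0,0,0]]' >/dev/null; python3 o.py; python3 -m jog '[[0,0,0,0,0,0,0]]' >/dev/null; python3 o.py
```

```text
t11.57 yaw 65.12 Tz -0.247 T [-0.34  0.22] F [-0.2 -1.3  6.9] q6 -60.0 p [0.5457 0.1664 0.0973] w 0.0381
t11.70 yaw 65.12 Tz -0.284 T [-0.38  0.16] F [-1.  -1.2  7.4] q6 -60.0 p [0.5457 0.1664 0.0974] w 0.0386
```

```bash

python3 -m jog '[[0,0,-0.017,0,0,0,0],[0,0,0,0,0,0,0],[0,0,0,0,0,0,0]]' >/dev/null; python3 o.py; python3 -m jog '[[0,0,0,0,0,0,0]]' >/dev/null; python3 o.py;  python3 -m jog '[[0,0,0,0,0,0,0]]' >/dev/null; python3 o.py
```

```text
t12.07 yaw 66.09 Tz -0.304 T [-0.35  0.24] F [-1.3 -1.1  6.8] q6 -61.0 p [0.5457 0.1664 0.0973] w 0.0380
t12.20 yaw 66.08 Tz -0.290 T [-0.42  0.17] F [-0.5 -1.2  8. ] q6 -61.0 p [0.5457 0.1664 0.0974] w 0.0387
t12.32 yaw 66.09 Tz -0.322 T [-0.43  0.2 ] F [-0.9 -0.8  9.2] q6 -61.0 p [0.5456 0.1664 0.0973] w 0.0384
```

```bash

python3 -m jog '[[0,0,-0.017,0,0,0,0],[0,0,0,0,0,0,0],[0,0,0,0,0,0,0]]' >/dev/null; python3 o.py; python3 -m jog '[[0,0,0,0,0,0,0]]' >/dev/null; python3 o.py;  python3 -m jog '[[0,0,0,0,0,0,0]]' >/dev/null; python3 o.py
```

```text
t12.70 yaw 67.06 Tz -0.419 T [-0.44  0.23] F [ 0.  -0.9  8.2] q6 -62.0 p [0.5456 0.1663 0.0973] w 0.0385
t12.82 yaw 67.06 Tz -0.370 T [-0.44  0.19] F [ 0.4 -0.4  7.5] q6 -62.0 p [0.5456 0.1664 0.0974] w 0.0384
t12.95 yaw 67.06 Tz -0.346 T [-0.46  0.19] F [ 0.4 -0.8  7.9] q6 -62.0 p [0.5457 0.1664 0.0973] w 0.0385
```

The torque keeps rising past the click, up to 0.37 N m, so this is the zero stop and the dial started at click 2. I'll release it so it settles in click zero, then grip it again.

```bash

python3 -m jog '[[0,0,0,0,0,0,65],[0,0,0,0,0,0,65],[0,0,0,0,0,0,65],[0,0,0,0,0,0,65],[0,0,0,0,0,0,65]]' >/dev/null; python3 o.py; python3 -m jog '[[0,0,0,0,0,0,0],[0,0,0,0,0,0,0],[0,0,0,0,0,0,0],[0,0,0,0,0,0,0],[0,0,0,0,0,0,0],[0,0,0,0,0,0,0]]' 80 >/dev/null; python3 o.py
```

```text
t13.57 yaw 67.10 Tz 0.010 T [-0.02  0.05] F [-0.2 -0.2  0.4] q6 -62.0 p [0.5452 0.1666 0.0963] w 0.0558
t14.32 yaw 67.10 Tz 0.002 T [-0.09  0.28] F [-2.4 -0.9  6.3] q6 -62.0 p [0.5453 0.1666 0.0967] w 0.0379
```

```bash

for i in 1 ; do
python3 -m jog '[[0,0,0.105,0,0,0,0],[0,0,0,0,0,0,0],[0,0,0,0,0,0,0]]' >/dev/null; python3 o.py
python3 -m jog '[[0,0,0.105,0,0,0,0],[0,0,0.105,0,0,0,0],[0,0,0.105,0,0,0,0],[0,0,0,0,0,0,0],[0,0,0,0,0,0,0]]' >/dev/null; python3 o.py
python3 -m jog '[[0,0,0.105,0,0,0,0],[0,0,0,0,0,0,0],[0,0,0,0,0,0,0]]' >/dev/null; python3 o.py
done
python3 -m jog '[[0,0,0.105,0,0,0,0],[0,0,0,0,0,0,0],[0,0,0,0,0,0,0]]' >/dev/null; python3 o.py
python3 -m jog '[[0,0,0.105,0,0,0,0],[0,0,0.105,0,0,0,0],[0,0,0.105,0,0,0,0],[0,0,0,0,0,0,0],[0,0,0,0,0,0,0]]' >/dev/null; python3 o.py
python3 -m jog '[[0,0,0.105,0,0,0,0],[0,0,0,0,0,0,0],[0,0,0,0,0,0,0]]' >/dev/null; python3 o.py
```

```text
t14.70 yaw 61.10 Tz 0.122 T [0.02 0.29] F [-1.9  0.8  5.1] q6 -56.0 p [0.5453 0.1667 0.0966] w 0.0380
t15.32 yaw 43.10 Tz -0.253 T [0.13 0.31] F [-0.9  1.5  5.1] q6 -38.0 p [0.5455 0.1667 0.0967] w 0.0380
t15.70 yaw 37.11 Tz -0.033 T [0.14 0.22] F [-1.2  0.8  5.4] q6 -32.0 p [0.5455 0.1668 0.0967] w 0.0382
t16.07 yaw 31.17 Tz 0.142 T [0.27 0.17] F [-0.5  1.8  5. ] q6 -26.1 p [0.5455 0.1668 0.0967] w 0.0378
t16.70 yaw 13.17 Tz -0.208 T [ 0.41 -0.09] F [0.8 3.1 5.2] q6 -8.1 p [0.5457 0.1669 0.0967] w 0.0382
t17.07 yaw 7.22 Tz -0.102 T [ 0.57 -0.14] F [1.  4.2 5.1] q6 -2.1 p [0.5458 0.1669 0.0967] w 0.0380
```

```bash

python3 -m jog '[[0,0,0.105,0,0,0,0],[0,0,0,0,0,0,0],[0,0,0,0,0,0,0]]' >/dev/null; python3 o.py
python3 -m jog '[[0,0,0.105,0,0,0,0],[0,0,0.105,0,0,0,0],[0,0,0.105,0,0,0,0],[0,0,0,0,0,0,0],[0,0,0,0,0,0,0]]' >/dev/null; python3 o.py
python3 -m jog '[[0,0,0.105,0,0,0,0],[0,0,0,0,0,0,0],[0,0,0,0,0,0,0]]' >/dev/null; python3 o.py
python3 -m jog '[[0,0,0.105,0,0,0,0],[0,0,0,0,0,0,0],[0,0,0,0,0,0,0]]' >/dev/null; python3 o.py
python3 -m jog '[[0,0,0.105,0,0,0,0],[0,0,0.105,0,0,0,0],[0,0,0.105,0,0,0,0],[0,0,0,0,0,0,0],[0,0,0,0,0,0,0]]' >/dev/null; python3 o.py
python3 -m jog '[[0,0,0.105,0,0,0,0],[0,0,0,0,0,0,0],[0,0,0,0,0,0,0]]' >/dev/null; python3 o.py
```

```text
t17.45 yaw 1.25 Tz 0.141 T [ 0.6  -0.23] F [2.4 3.1 5.5] q6 3.8 p [0.5458 0.1669 0.0967] w 0.0383
t18.07 yaw -16.80 Tz -0.200 T [ 0.65 -0.45] F [3.3 3.8 4.2] q6 21.9 p [0.546  0.1669 0.0966] w 0.0383
t18.45 yaw -22.80 Tz -0.142 T [ 0.64 -0.53] F [3.6 4.  4.4] q6 27.9 p [0.5461 0.1669 0.0967] w 0.0380
t18.82 yaw -28.79 Tz 0.101 T [ 0.62 -0.52] F [3.1 3.8 4.2] q6 33.9 p [0.5462 0.1668 0.0967] w 0.0377
t19.45 yaw -46.89 Tz -0.256 T [ 0.5  -0.67] F [4.2 3.8 3.9] q6 52.0 p [0.5464 0.1667 0.0967] w 0.0377
t19.82 yaw -52.88 Tz -0.045 T [ 0.43 -0.69] F [5.6 4.1 4.4] q6 58.0 p [0.5464 0.1666 0.0967] w 0.0380
```

Four clicks felt. I'll release, lift, and turn the tool square to the lever.

```bash

python3 -m jog '[[0,0,0,0,0,0,80],[0,0,0,0,0,0,80],[0,0,0,0,0,0,80],[0,0,0,0,0,0,80],[0,0,0,0,0,0,80],[0,0,0,0,0,0,80]]' >/dev/null; python3 o.py
python3 -m jog '[[0,0,0,0,0,-0.025,80],[0,0,0,0,0,-0.04,80],[0,0,0,0,0,-0.045,80],[0,0,0.183,0,0,0,0],[0,0,0.183,0,0,0,0],[0,0,0.183,0,0,0,0],[0,0,0.183,0,0,0,0],[0,0,0,0,0,0,0],[0,0,0,0,0,0,0],[0,0,0,0,0,0,0]]'; python3 o.py
```

```text
t20.57 yaw -53.22 Tz 0.011 T [0.01 0.07] F [ 0.   0.4 -0.5] q6 58.3 p [0.5453 0.1665 0.0963] w 0.0681
time_s: 21.82
position: [0.5453, 0.1665, 0.2063]
tool_rot: [[0.996, -0.088, -0.0], [-0.088, -0.996, 0.0], [-0.0, -0.0, -1.0]]
ft_force: [-0.5, -0.5, -0.1]
grip_width: 0.0002
gripper_force: 0.0
t21.82 yaw -95.05 Tz 0.058 T [0.01 0.  ] F [-0.5 -0.5 -0.1] q6 100.1 p [0.5453 0.1665 0.2063] w 0.0002
```

```bash

python3 -m jog '[[0,0,0,-0.0225,0.0505,0,0],[0,0,0,-0.0225,0.0505,0,0],[0,0,0,-0.0225,0.0505,0,0],[0,0,0,-0.0225,0.0505,0,0],[0,0,0,0,0,0,0],[0,0,0,0,0,0,0],[0,0,0,0,0,0.034,0],[0,0,0,0,0,0.034,0],[0,0,0,0,0,0.032,0],[0,0,0,0,0,0,0]]';  python3 -m jog '[[0,0,0,0,0,0,0],[0,0,0,0,0,0,0]]' >/dev/null; python3 o.py
python3 - <<'E'
from rig import optics
import cv2,numpy as np
a=optics.get_image('scene')['pixels'][...,::-1]; b=optics.get_image('top')['pixels'][...,::-1]
cv2.imwrite('pics/v2.png',np.hstack([a[100:320,130:430],b[100:320,100:400]]))
E
```

```text
time_s: 23.08
position: [0.437, -0.0252, 0.1049]
tool_rot: [[0.996, -0.088, -0.004], [-0.088, -0.996, 0.002], [-0.004, -0.001, -1.0]]
ft_force: [0.6, 0.1, 0.1]
grip_width: 0.0
gripper_force: 0.0
t23.32 yaw -95.13 Tz 0.046 T [ 0.03 -0.  ] F [-0.1  0.5 -0.7] q6 76.1 p [ 0.4382 -0.0264  0.1074] w 0.0000
```

View pics/v2.png

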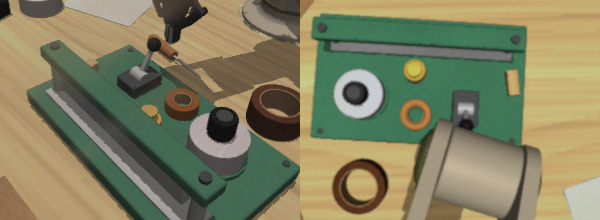

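The left half shows the shut fingers in front of the ball (153,45), and the bystanders have not moved. Next I push along the tool's x axis.

```bash

python3 -m jog '[[0,0,0,0.012,0,0,0],[0,0,0,0.012,0,0,0],[0,0,0,0.012,0,0,0],[0,0,0,0.012,0,0,0],[0,0,0,0.012,0,0,0],[0,0,0,0.008,0,0,0],[0,0,0,0,0,0,0],[0,0,0,0,0,0,0]]' >/dev/null; python3 o.py
python3 -m jog '[[0,0,0,0.005,0,0,0],[0,0,0,0,0,0,0],[0,0,0,0,0,0,0]]' >/dev/null; python3 o.py
python3 -m jog '[[0,0,0,0.004,0,0,0],[0,0,0,0,0,0,0],[0,0,0,0,0,0,0]]' >/dev/null; python3 o.py
```

```text
t24.43 yaw -95.17 Tz -0.012 T [0.07 0.06] F [ 0.3 -0.  -0.5] q6 78.0 p [ 0.5052 -0.0327  0.1063] w 0.0002
t24.80 yaw -95.17 Tz -0.020 T [-0.02  0.07] F [-0.7  0.3 -1.3] q6 78.2 p [ 0.5102 -0.0331  0.1064] w -0.0002
t25.18 yaw -95.17 Tz -0.027 T [0.01 0.15] F [-0.8 -0.  -0.9] q6 78.3 p [ 0.5143 -0.0335  0.1064] w -0.0001
```

```bash

python3 -m jog '[[0,0,0,0.003,0,0,0],[0,0,0,0,0,0,0]]' >/dev/null; python3 o.py
python3 -m jog '[[0,0,0,0.003,0,0,0],[0,0,0,0,0,0,0]]' >/dev/null; python3 o.py
python3 - <<'E'
from rig import optics
import cv2,numpy as np
a=optics.get_image('scene')['pixels'][...,::-1]
cv2.imwrite('pics/v3.png',cv2.resize(a[100:240,200:380],None,fx=3,fy=3))
E
```

```text
t25.43 yaw -95.17 Tz -0.013 T [0.02 0.24] F [-1.4  0.2 -0.5] q6 78.3 p [ 0.5173 -0.0338  0.1063] w 0.0001
t25.68 yaw -95.17 Tz 0.027 T [0.02 0.27] F [-1.4 -0.1 -1.9] q6 78.4 p [ 0.5203 -0.034   0.1063] w -0.0002
```

View pics/v3.png

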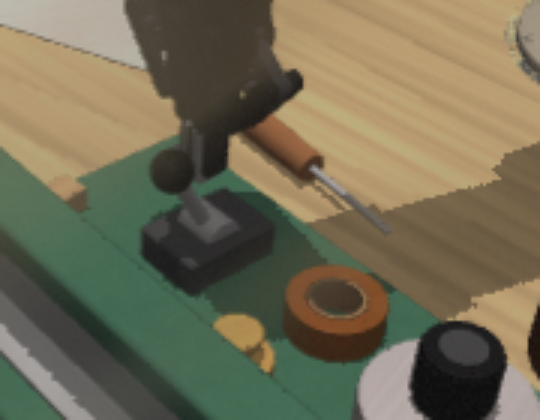

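The lever leans over towards the beam, with its ball at crop (172,172) in front of the fingers. I'll keep pushing in small steps until the end stop is felt.

```bash

python3 -m jog '[[0,0,0,0.002,0,0,0],[0,0,0,0,0,0,0]]' >/dev/null; python3 o.py
python3 -m jog '[[0,0,0,0.002,0,0,0],[0,0,0,0,0,0,0]]' >/dev/null; python3 o.py
python3 -m jog '[[0,0,0,0.002,0,0,0],[0,0,0,0,0,0,0]]' >/dev/null; python3 o.py
```

```text
t25.98 yaw -95.16 Tz -0.016 T [0.   1.15] F [-7.6 -0.2  1.1] q6 78.4 p [ 0.521  -0.034   0.1062] w -0.0000
t26.23 yaw -95.14 Tz 0.005 T [-0.07  2.43] F [-15.5  -0.3   6.5] q6 78.5 p [ 0.5213 -0.034   0.1061] w 0.0001
t26.48 yaw -95.13 Tz -0.068 T [-0.17  3.72] F [-23.4  -0.8  12. ] q6 78.5 p [ 0.5215 -0.034   0.106 ] w -0.0002
```

The end stop shows as a steep force rise with no further travel. I'll back off, lift and check.

```bash

python3 -m jog '[[0,0,0,-0.02,0,0,0],[0,0,0,-0.04,0,0,0],[0,0,0,-0.03,0,0,0],[0,0,0,0,0,-0.04,0],[0,0,0,0,0,-0.06,0],[0,0,0,-0.04,0.04,0,0],[0,0,0,0,0.06,0,0],[0,0,0,0,0.06,0,0],[0,0,0,0,0,0,0],[0,0,0,0,0,0,0]]' >/dev/null; python3 o.py
python3 - <<'E'
from rig import optics
from h import *
a=optics.get_image('scene')['pixels'][...,::-1]; d=optics.get_image('top'); b=d['pixels'][...,::-1]
im=d['pixels'].astype(int); win=np.zeros(im.shape[:2],bool); win[150:240,240:300]=1
for s,c,_ in blobs((im.max(2)<45)&win): print(s,c,ray(d,*c,.119)[:2])
cv2.imwrite('pics/v4.png',np.hstack([a[100:320,130:430],b[100:320,100:400]]))
E
```

```text
t27.73 yaw -95.20 Tz 0.021 T [-0.03 -0.02] F [-0.3  0.5 -0. ] q6 53.6 p [ 0.3824 -0.182   0.2065] w 0.0002
[261 185  14  13 140] [267.32857143 191.23571429] [ 0.54217242 -0.03541072]
```

View pics/v4.png

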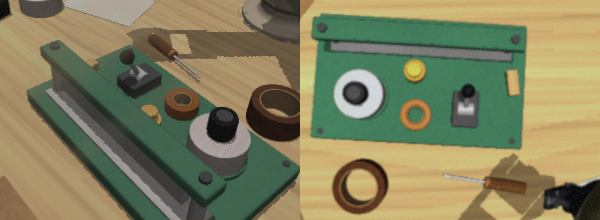

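The lever is over, with its ball at (0.542, -0.035), 60 mm from where it started. The bystanders are in place and the arm is clear.

```bash
python3 -c "
from rig import job; print(job.close_job())"
```

```text
the job is handed in; nothing more can be done
None
```

I turned the dial back to its zero stop and then up four clicks by feel, threw the lock lever fully over, left the loose things where they were, and handed the job in at about 28 s; no verdict came back.

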